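# Put the gap gauge away on its hook in the bolted cabinet

### The arm

A 6-joint arm with a two-finger parallel gripper is mounted at the origin on the work surface; the furniture and walls round the work are solid. World frame = base frame: x ahead of the robot, y to its left, z up, the work surface at z = 0. Lengths are in mm, angles in rad, forces in N, time in s.
With the tool pointing down it reaches from about 350 to 875 mm from the base axis. Payload 4.2 kg.
Tool frame: the origin (TCP) lies on the mounting face of the last link; the fingertips stand 173 mm ahead of it and the grasp point (between the pads) lies grip_point_offset ahead of it (grip_point_offset is the distance from the TCP to the grasp point, in mm); z points along the fingers, y is the line along which they close (so a half turn about z gives the same grasp; the last joint's range is limited). The gripper opens to 85 mm and grips with 20 to 120 N. Pads are 22 mm wide; open, the fingers measure 114 mm over their backs; the gripper's body (76 mm by 85 mm) begins 54 mm behind the grasp point. The pads swing forward as they close: fully open they stand 13 mm farther back than shut.
Start: joints at [1.556, 0.385, 0.008, 0, -1.194, -0.259], TCP at [168.963, 601.707, 404.712] pointing down, gripper open.
Joint ranges: [-3.14, 3.14], [-1.21, 2.06], [-1.07, 1.41], [-3.16, 2.05], [-2.99, -0.16], [-3.1, 3.1]. Speed limits (rad/s): [2.79, 2.79, 3.14, 3.14, 3.14, 3.14].

### API

Orientations are given as a unit quaternion [x, y, z, w].
In Python, from bench import read_state, get_image, job_done, recognise, place_of, grip_point_offset gives the robot as it stands. The module is installed in compiled form; this text tells all that it offers.
- The arm moves only by the tool carry_out, never from a script. Its arguments are lists of equal length, an entry for each row: "slide": the shift along the tool's x, y, z in m, a list of three; "roll": the turn about the tool's z in degrees; "claw": the finger opening in m, from 0 to 0.0854. A call has 1 to 8 rows; each row is the pose to reach, as a shift and turn from the pose commanded when the call began, along the tool's axes at that moment; what a row does not reach only later rows make up. A row lasts 1/8 s, in which the tool goes at most 62.5 mm and 10.7 degrees, less where a joint would pass 70% of its speed; a pose out of reach is approached as far as the arm can. A call with a gripper value outside its range is refused whole. The fingers move at their own pace and stop on an object; the grip force is fixed at half the most. Time passes only in rows, so rows that repeat a pose let the fingers close. It gives the time, the measured TCP pose, the force, the opening and the grip force at its end, in the units of the state.
- read_state(): the state, without advancing time (a new reading comes with each control period).
- get_image(name): name is "side" or "top"; returns a dict with "img" (400x640x3 uint8, red, green, blue), "z_map" (400x640 float32, mm along the optical axis (not along the pixel's ray), 0 where there is no reading), "mtx" (3x3 intrinsics, pixels), "world_from_camera" (4x4, takes a point from camera to world coordinates). Camera axes: x right, y up, looking along -z (the intrinsics and any distortion apply to the point x, -y, -z); pixel columns grow to the right and rows downward; lengths in mm; the calibration is good to about 2 mm. A picture is of the moment at which its call begins.
- job_done(): hands the job in; it is judged then, once.
Trained networks look in a picture, given as the dict that the camera call returned (one of the last four; its "shot" number tells which), for a name from the list of things; names that differ only in an ending like _2 or _b are one class to them, and where a whole thing is asked for, a point or a joint stands for the part that bears it (a point fixed in the world has none). Each returns a list of dicts, best first, with "conf" (0 to 1); they miss things now and then, are a little off and sometimes report something else, mostly with a low value. They report only what shows in the picture. A call takes as long as a camera call. They do not tell look-alikes from the thing itself.
- recognise(picture, thing): "at" ([column, row] in pixels, amid what is visible of it).
- place_of(picture, thing): "at" ([column, row] in pixels: a listed point, or the origin of a listed thing).
The state is a dict: "clock": time; "joints": joint angles; "joint_vel": joint speeds; "joint_efforts": joint torques, N m; "position": TCP position; "ee_rot": TCP orientation; "contact_force": force on the tool from outside, world axes, zero at the start; "wrist_torque": the same for the moment, N m; "gripper_width": finger opening in mm; "grasp_force": force on a finger pad.
Only numpy, scipy, OpenCV 4.12 (cv2) and the standard library are available. Lean on these libraries where they do the work, as an engineer would, in place of code of your own. Each camera call takes 0.05 s, during which the arm holds its last target. There are 200 camera calls.

### The job

Slide the bolt of the little gauge cabinet fully open by its black knob, take the gap gauge with the red grip, reach in through the opening without the gauge or the robot touching the cabinet's blue front, and hang the gauge by its eye on the yellow hook inside. Then slide the bolt fully closed again. Leave the gauge with the green grip and the other things on the bench where they are.

Things in the scene. Friction and masses are not known exactly. Their poses are not given: they have to be found in the camera images.
- cabinet: grey cabinet fixed to the bench, 200 deep (x -115 to 85 mm), 185 wide (y -105 to 80 mm), 232 high; origin on the bench under the opening's midline, own -x faces the robot. Front: a lip 121 mm high at x = -115 mm, then a slope rising 30 degrees to the back panel (inner face x = 77 mm); slope plane z = 188 mm + 0.577 x. Inside: floor at z = 12 mm, free from y = -97 to 72 mm
- opening (a point): centre of the opening in the slope plane (cabinet frame x -20, y 0, z 176 mm), axes as the cabinet's. Opening 130 mm wide (y -65 to 65 mm), 191 mm long up the slope; its frame is 8 mm thick. A tool square to the slope points down and 30 degrees forward
- front_frame: the blue painted front of the cabinet: lip, bars round the opening, and on the right bar two steel staples, 18 mm high, that guide the bolt; fixed, same origin and axes as the cabinet. Must not be touched by the gauge or the robot
- hook: straight yellow round peg, 12 mm thick, on the back panel inside the opening (cabinet frame: root at x 77, y 0, z 155 mm); origin at its root, own x axis runs out along the peg to its tip, towards the front and rising 25 degrees above level; 51 mm long with the rounded end. A gauge held level cannot pass onto it; tilted 30 degrees, eye end up and forward, it can
- hook_tip (a point): the rounded end of the yellow hook, 51 mm from its root; about 25 mm inside the sloping front plane
- red_gauge: gap gauge with the red plastic grip, 130 mm long, lying flat, about 0.16 kg; origin under the middle of the grip on the underside, x axis along the gauge towards the eye, z up through its thickness. Grip 46 long x 30 wide x 12 mm thick; steel fork 36 mm wide reaches to x = -56 mm; round steel eye with its centre at x = +52 mm, z = 6 mm, 44 mm outside, 28 mm hole, of 8 mm bar
- red_gauge_eye (a point): centre of the eye hole of the red gauge, 52 mm from the middle of the grip; z axis along the hole
- green_gauge: a like gauge with a green grip, same sizes and origin; must stay where it lies
- rouge_bar: red and white polishing bar, 35x87x27 mm, origin under its middle; bystander
- pill_tub: white tub with a blue label, 47 mm across, 76 mm high, origin under its middle; bystander
- bolt (a joint): travel of the aluminium slide bolt (14 x 10 mm bar, 158 long) along the cabinet's -y: 0 = fully closed, its end reaching across the middle of the opening; 0.085 m = fully open, opening free, bolt standing out to the right of the cabinet; stays where it is left, about 1.5 N to slide
- knob_top (a point): middle of the top of the bolt's black knob, an upright round post 18 mm thick whose upper 50 mm stand free; moves with the bolt; 128 mm to the right (-y) of the opening's middle when closed; cabinet frame x -54, z 224 mm. Keep clear of the lamp pole that stands behind it on the bench (world x about 0.55 to 0.60, y -0.02 to 0.10 m)
Mind the look-alikes: they are no part of the job. Leave any turquoise look-alike of the red_gauge alone.

How it is judged (in metres and radians):
On the way, in this order (a step that is already met when the one before it is completed fails the run):
1. the bolt is fully open (at least 77 of 85 mm) (value of joint bolt above 0.077 m), for 0.1 s.
2. the red gauge hangs by its eye on the hook, let go (x of red_gauge_eye in the frame of hook between -0.002 and 0.048 m and y of red_gauge_eye in the frame of hook between -0.012 and 0.012 m and z of red_gauge_eye in the frame of hook between -0.014 and 0.012 m and contact force between red_gauge and the fingers below 0.05 N), for 0.2 s.
At the end, for the whole second after the job is handed in: The bolt is within 10 mm of fully closed; the red gauge hangs at rest by its eye on the hook (the hook passes through the eye, eye end up, within about 35 degrees of plumb) (value of joint bolt below 0.01 m and x of red_gauge_eye in the frame of hook between -0.002 and 0.048 m and y of red_gauge_eye in the frame of hook between -0.012 and 0.012 m and z of red_gauge_eye in the frame of hook between -0.014 and 0.012 m and angle between red_gauge's own x axis and vertical below 0.6 rad and linear speed of red_gauge below 0.03 m/s); the robot touches nothing.
It fails at once if the robot touches the cabinet's blue front (more than 1 N) (contact force between any of the arm, the fingers and front_frame above 1 N).
It fails at once if the red gauge touches the cabinet's blue front (more than 1 N) (contact force between red_gauge and front_frame above 1 N).
It fails at once if the green gauge or another loose thing is moved by more than 30 mm (distance of any of green_gauge, rouge_bar, pill_tub from where it was at the start of the episode above 0.03 m).
It also fails if it takes over 67 s, if anything falls off the work surface, if the arm or the gripper's body presses on something with over 40 N, if the wrist force passes 120 N, or if a joint passes its speed limit or range.

## Working session

There is one attempt and no reset: what is moved stays moved. The work goes in short steps, Python scripts to look and compute and a tool call to move; the robot and the scene stay as the last step left them, time stands still between calls to the robot, and variables do not carry over. Pictures are saved under pics/ and viewed, at most 13 in all, crops included, and the job is handed in when it is done.

Besides the shell and the picture viewer there is one more tool, called after ">>>" as name([rows], argument=value, ...), one row to a line, values as JSON. carry_out: Moves the arm, as the interface text tells. Its arguments: {"type":"object","properties":{"slide":{"type":"array"},"roll":{"type":"array"},"claw":{"type":"array"}},"required":["slide","roll","claw"]}

```bash
mkdir -p pics
cat > h.py <<'E'
import numpy as np, cv2
from bench import *
from scipy.spatial.transform import Rotation as R
def w(p,u,v,z=None,d=None):
    """pixel->world; at plane height z, or depth d (or z_map)"""
    K=p["mtx"];T=np.array(p["world_from_camera"])
    r=np.array([(u-K[0][2])/K[0][0],-(v-K[1][2])/K[1][1],-1.])
    D=T[:3,:3]@r;o=T[:3,3]
    if z is not None: s=(z-o[2])/D[2]
    else:
        s=d if d is not None else float(p["z_map"][int(round(v)),int(round(u))])
    return o+s*D
def save(p,n): cv2.imwrite('pics/'+n,np.ascontiguousarray(p["img"][:,:,::-1]))
E
python3 - <<'E'
from h import *
s=read_state();print(s["position"],s["ee_rot"],s["clock"],grip_point_offset)
for n in("side","top"):
    p=get_image(n);save(p,n+'0.png');print(n,[k for k in p],np.round(p["world_from_camera"],2).tolist(),np.round(p["mtx"],1).tolist())
    for t in("red_gauge","red_gauge_eye","green_gauge","knob_top","hook_tip","opening","cabinet","hook","rouge_bar","pill_tub"):
        print(t,[(np.round(q["at"]).tolist(),round(q["conf"],2),np.round(w(p,*q["at"])).tolist()) for q in place_of(p,t)[:3]])
E
```

```text
[168.90895262 601.52925417 403.62965921] [ 9.90633826e-01 -1.36541016e-01 -9.05483497e-05  1.07934386e-03] 0.0 154.70000000000002
side ['img', 'z_map', 'mtx', 'world_from_camera', 'shot'] [[0.49, 0.55, -0.68, -591.3], [-0.87, 0.31, -0.38, -653.21], [0.0, 0.77, 0.63, 1136.67], [0.0, 0.0, 0.0, 1.0]] [[519.3, 0.0, 328.5], [0.0, 519.3, 191.0], [0.0, 0.0, 1.0]]
red_gauge [([389.0, 248.0], 0.73, [466.0, -272.0, 8.0]), ([313.0, 229.0], 0.59, [422.0, -30.0, 11.0])]
red_gauge_eye [([396.0, 232.0], 0.84, [544.0, -261.0, 5.0]), ([301.0, 231.0], 0.83, [405.0, 4.0, -1.0])]
green_gauge [([350.0, 246.0], 0.53, [418.0, -165.0, 5.0])]
knob_top [([277.0, 156.0], 0.86, [496.0, 142.0, 183.0]), ([251.0, 144.0], 0.22, [549.0, 287.0, 150.0])]
hook_tip [([251.0, 145.0], 0.49, [546.0, 283.0, 149.0])]
opening [([244.0, 154.0], 0.88, [552.0, 325.0, 95.0])]
cabinet [([253.0, 194.0], 0.97, [372.0, 154.0, 113.0])]
hook [([253.0, 196.0], 0.71, [372.0, 154.0, 104.0]), ([262.0, 145.0], 0.44, [555.0, 244.0, 156.0])]
rouge_bar [([423.0, 246.0], 0.85, [510.0, -362.0, 25.0])]
pill_tub [([251.0, 195.0], 0.72, [370.0, 161
[... 292 characters left out ...]
ge [([306.0, 214.0], 0.78, [462.0, -28.0, 16.0]), ([393.0, 210.0], 0.51, [437.0, -131.0, 811.0])]
red_gauge_eye [([291.0, 233.0], 0.89, [410.0, 12.0, 6.0]), ([394.0, 189.0], 0.82, [460.0, -129.0, 830.0])]
green_gauge [([347.0, 223.0], 0.91, [434.0, -142.0, 7.0])]
knob_top []
hook_tip [([186.0, 194.0], 0.52, [521.0, 297.0, 11.0])]
opening [([194.0, 213.0], 0.72, [469.0, 277.0, 12.0])]
cabinet [([204.0, 209.0], 0.84, [481.0, 251.0, 8.0]), ([438.0, 232.0], 0.23, [406.0, -374.0, 74.0])]
hook [([187.0, 175.0], 0.51, [548.0, 244.0, 232.0])]
rouge_bar [([418.0, 182.0], 0.7, [541.0, -337.0, 33.0])]
pill_tub [([436.0, 232.0], 0.57, [405.0, -369.0, 77.0]), ([252.0, 222.0], 0.23, [438.0, 97.0, 230.0])]
```

View pics/side0.png

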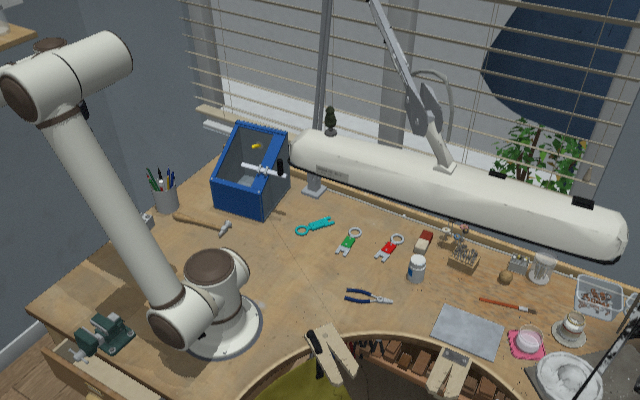

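View pics/top0.png

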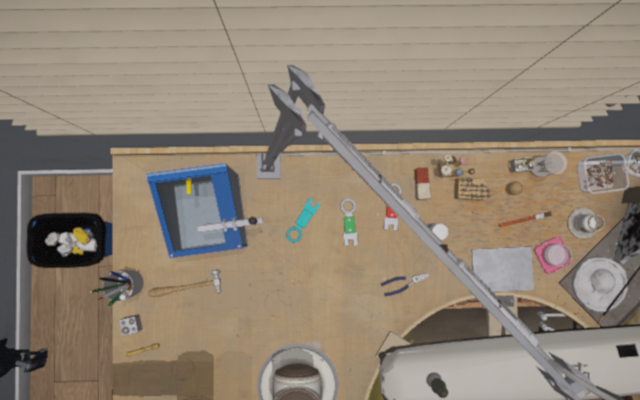

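The side picture shows three gauges: turquoise (315,227), green (350,243) and red (388,247). In the top picture they are at (302,222), (348,222) and (391,212). The red-gripped one at side (388,247) fits the description. The cabinet is at side (250,175), with the black knob at (280,167). In the top picture the lamp arm partly covers the red gauge.

```bash
cat > m.py <<'E'
from h import *
import sys
def pts(p,m):
    v,u=np.nonzero(m&(p["z_map"]>0));return np.array([w(p,a,b) for a,b in zip(u,v)]).reshape(-1,3)
def hsv(p): return cv2.cvtColor(np.ascontiguousarray(p["img"]),cv2.COLOR_RGB2HSV).astype(int)
def roi(m,a):
    o=np.zeros_like(m);o[a[1]:a[3],a[0]:a[2]]=m[a[1]:a[3],a[0]:a[2]];return o
E
python3 - <<'E'
from m import *
S=get_image("side");T=get_image("top")
for n,p,a in(("side",S,(200,110,300,230)),("top",T,(140,155,265,265))):
    H=hsv(p);bl=roi((abs(H[...,0]-110)<12)&(H[...,1]>150)&(H[...,2]>60),a);P=pts(p,bl)
    P=P[(P[:,2]>100)&(P[:,2]<245)]
    print(n,'blue',len(P),P.min(0).round(),P.max(0).round(),cv2.minAreaRect(P[:,:2].astype(np.float32)))
    # plane+frame fit: slope pts
    q=P[P[:,2]>135];A=np.c_[q[:,:2],np.ones(len(q))]
    for _ in range(5):
        c=np.linalg.lstsq(A,q[:,2],rcond=None)[0];r=q[:,2]-A@c;k=abs(r)<6
        if k.sum()>50:q,A=q[k],A[k]
    print(' plane',c.round(3),'slope',np.hypot(*c[:2]),'yaw',np.degrees(np.arctan2(c[1],c[0])),len(q))
    ye=roi((abs(H[...,0]-25)<5)&(H[...,1]>150)&(H[...,2]>120),a);Y=pts(p,ye);print(' yellow',len(Y),np.median(Y,0).round(),Y.min(0).round(),Y.max(0).round()) if len(Y) else 0
    bk=roi((H[...,2]<50),a);B=pts(p,bk);B=B[(B[:,2]>170)];print(' black',len(B),B.min(0).round() if len(B) else 0,B.max(0).round() if len(B) else 0)
H=hsv(S);rd=roi(((H[...,0]<6)|(H[...,0]>174))&(H[...,1]>170)&(H[...,2]>100),(370,230,408,268))
P=pts(S,rd);v,u=np.nonzero(rd);C=np.array([w(S,a,b,z=12) for a,b in zip(u,v)])
print('red n',len(P),np.median(P,0).round(1),'at z12',cv2.minAreaRect(C[:,:2].astype(np.float32)))
for q in place_of(S,"red_gauge")[:1]:print('org',w(S,*q["at"],z=0).round(1))
for q in place_of(S,"red_gauge_eye")[:2]:print('eye',w(S,*q["at"],z=6).round(1))
for q in place_of(T,"red_gauge")[:2]:print('orgT',w(T,*q["at"],z=0).round(1))
for q in place_of(T,"red_gauge_eye")[:2]:print('eyeT',w(T,*q["at"],z=6).round(1))
for q in place_of(S,"knob_top")[:1]:print('knob',w(S,*q["at"],z=224).round(1))
for q in place_of(T,"hook_tip")[:1]:print('hooktipT',w(T,*q["at"],z=176.5).round(1))
for u,v in((290,95),(325,125),(380,180),(430,240),(500,310),(400,370),(480,360)):print('lamp',w(T,u,v).round())
cv2.imwrite('pics/crop1.png',cv2.resize(np.ascontiguousarray(S["img"][205:285,300:440,::-1]),None,fx=5,fy=5,interpolation=2))
E
```

```text
side blue 1567 [351. 127. 100.] [566. 336. 236.] ((460.3614807128906, 232.24630737304688), (207.58026123046875, 189.23147583007812), 6.7446465492248535)
 plane [ 5.7500e-01  6.3000e-02 -1.0368e+02] slope 0.5779651941433203 yaw 6.275684701844248 875
 yellow 22 [528. 250. 170.] [508. 244. 145.] [556. 286. 179.]
 black 127 [ 102. -196.  170.] [575. 153. 520.]
top blue 1967 [361. 136. 117.] [567. 334. 239.] ((463.29595947265625, 233.8973388671875), (190.091796875, 182.3118438720703), 6.294952869415283)
 plane [ 5.84000e-01  7.00000e-02 -1.08372e+02] slope 0.5878635264769354 yaw 6.881258671548471 1598
 yellow 61 [532. 254. 175.] [512. 249.  14.] [554. 296. 186.]
 black 0 0 0
red n 88 [ 467.2 -270.9   10. ] at z12 ((464.75286865234375, -270.5301208496094), (28.282451629638672, 42.30434799194336), 80.9986801147461)
org [ 464.7 -274.2    0. ]
eye [ 523.4 -266.2    6. ]
eye [395.7  12.3   6. ]
orgT [456.7 -19.8   0. ]
orgT [ 469.4 -258.5    0. ]
eyeT [408.5   3.6   6. ]
eyeT [ 522.2 -274.6    6. ]
knob [454.  111.9 224. ]
hooktipT [ 509.5 -244.9  176.5]
lamp [567. -12. 850.]
lamp [523. -49. 892.]
lamp [ 469. -112.  844.]
lamp [ 400. -173.  818.]
lamp [ 307. -274.  760.]
lamp [ 182. -177.  564.]
lamp [ 195. -310.  565.]
```

View pics/crop1.png

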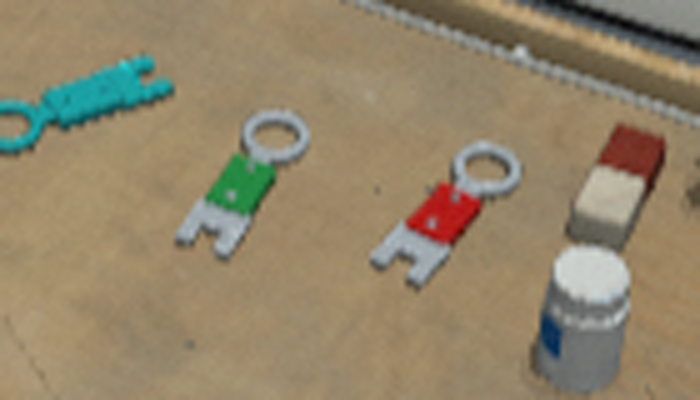

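The crop confirms the red-gripped gauge at side pixel (389,247), eye pointing away from the robot. Green is at (350,242) and turquoise at (315,225), and both stay untouched. Next I'll refine the cabinet pose with a mask fit and check lamp clearance.

Run:
```python
from m import *
from scipy.optimize import minimize
S=get_image("side");T=get_image("top");M=[]
for p,a in((S,(200,110,300,230)),(T,(140,155,245,265))):
    H=hsv(p);M.append((p,roi((abs(H[...,0]-110)<12)&(H[...,1]>150)&(H[...,2]>60),a)))
def proj(p,X):
    Tm=np.linalg.inv(np.array(p["world_from_camera"]));c=(Tm[:3,:3]@X.T).T+Tm[:3,3];K=p["mtx"]
    return np.c_[K[0][0]*c[:,0]/-c[:,2]+K[0][2],K[1][1]*-c[:,1]/-c[:,2]+K[1][2]]
def sl(x0,x1,y0,y1):return np.array([[x,y,188+.577*x] for x,y in((x0,y0),(x0,y1),(x1,y1),(x1,y0))],float)
out=sl(-115,77,-105,80);inn=sl(-102.7,62.7,-65,65);lip=np.array([[-115,-105,0],[-115,80,0],[-115,80,121],[-115,-105,121]],float)
def tw(q,X):
    c,s=np.cos(q[2]),np.sin(q[2]);return X@np.array([[c,s,0],[-s,c,0],[0,0,1]])+[q[0],q[1],0]
def cost(q,ms=M):
    t=0
    for p,m in ms:
        f=4;im=np.zeros((400*f,640*f),np.uint8)
        for X,c in((lip,255),(out,255),(inn,0)):
            cv2.fillPoly(im,[np.round(((proj(p,tw(q,X))+.5)*f)*16).astype(np.int32)],c,shift=4)
        im=cv2.resize(im,(640,400),interpolation=cv2.INTER_AREA)/255.
        t+=abs(im-m).sum()/m.sum()
    return t
for ms in(M,M[:1],M[1:]):
    r=min((minimize(cost,[x,y,.11],args=(ms,),method='Nelder-Mead',options=dict(initial_simplex=[[x,y,.11],[x+8,y,.11],[x,y+8,.11],[x,y,.16]])) for x in(478,488) for y in(240,250)),key=lambda r:r.fun)
    print('cab',r.x.round(3),np.degrees(r.x[2]).round(2),r.fun)
    if ms is M:
        q=r.x;np.save('cab.npy',q)
for n,X in(("knob",[-54,-128,224]),("hooktip",[30.8,0,176.5]),("opening",[-20,0,176])):
    X=tw(q,np.array([X],float));print(n,X.round(1),[proj(p,X).round(1).tolist() for p in(S,T)])
for n in("knob_top","hook_tip","opening"):
    print(n,[[np.round(z["at"],1).tolist() for z in place_of(p,n)[:2]] for p in(S,T)])
H=hsv(S)
# gauge: above-bench points
v,u=np.mgrid[228:268,368:408];P=np.array([w(S,a,b) for a,b in zip(u.ravel(),v.ravel())]);
g=((H[228:268,368:408,1]<50)&(H[228:268,368:408,2]>110)|(((H[228:268,368:408,0]<6)|(H[228:268,368:408,0]>174))&(H[228:268,368:408,1]>150)))
n,l,st,ce=cv2.connectedComponentsWithStats(g.astype(np.uint8));k=l[247-228,388-368];g=l==k
C=np.array([w(S,a,b,z=9) for a,b in zip(u[g],v[g])])[:,:2];e,V=np.linalg.eigh(np.cov(C.T));d=V[:,1]*np.sign(V[0,1])
pr=(C-C.mean(0))@d;print('gauge n',g.sum(),'mean',C.mean(0).round(1),'yaw',np.degrees(np.arctan2(d[1],d[0])),'len',pr.min(),pr.max())
for a,b in((10,100),(40,100),(60,90),(100,60),(120,50),(100,200),(160,310),(210,270)):print('arm',w(S,a,b).round())
for a,b in((310,150),(450,185),(600,230),(450,210),(440,150),(316,185)):print('lamp',w(S,a,b).round())
for a,b in((400,350),(395,395),(450,375),(380,390)):print('lampT',w(T,a,b).round())
```

```text
cab [4.81163e+02 2.47828e+02 1.22000e-01] 6.99 0.4668228467144321
cab [4.77386e+02 2.45028e+02 1.22000e-01] 7.01 0.14949604601548422
cab [4.80653e+02 2.48458e+02 1.15000e-01] 6.58 0.29265298861480077
knob [[443.1 114.2 224. ]] [[[274.4, 157.0]], [[244.4, 219.9]]]
hooktip [[511.7 251.6 176.5]] [[[252.2, 146.1]], [[189.3, 193.1]]]
opening [[461.3 245.4 176. ]] [[[244.4, 154.5]], [[192.1, 214.0]]]
knob_top [[[278.8, 155.4]], [[250.4, 223.1]]]
hook_tip [[[277.7, 155.8], [249.2, 144.8]], [[187.7, 195.5]]]
opening [[[247.1, 153.5]], [[191.8, 217.2]]]
gauge n 277 mean [ 469.8 -269.8] yaw -6.8253481399106475 len -60.13343159594369 69.64587180854508
arm [-167.  220.  686.]
arm [-148.  162.  693.]
arm [-108.  162.  693.]
arm [ -8. 168. 708.]
arm [ 45. 172. 706.]
arm [-141.  105.  487.]
arm [-152.   10.  223.]
arm [-18. -20. 238.]
lamp [ 122. -211.  555.]
lamp [ 139. -490.  566.]
lamp [ 151. -737.  563.]
lamp [ 115. -503.  532.]
lamp [ 155. -457.  620.]
lamp [585.  55.  41.]
lampT [ 207. -184.  531.]
lampT [ 140. -169.  558.]
lampT [ 174. -258.  571.]
lampT [ -76. -246. -185.]
```

Run:
```python
from m import *
S=get_image("side");T=get_image("top")
for n,p,a in(("S",S,(266,148,292,182)),("T",T,(238,212,265,232))):
    H=hsv(p);m=roi(H[...,2]<75,a);v,u=np.nonzero(m)
    print(n,len(u),u.min(),u.max(),v.min(),v.max());P=pts(p,m);k=P[:,2]>180;print(P[k].min(0).round(),P[k].max(0).round(),np.median(P[k],0).round(),k.sum())
    k=P[:,2]>215;print(' top',P[k].mean(0).round(1) if k.any() else 0,k.sum())
a=S["img"][125:225,205:305,::-1];b=T["img"][155:265,145:275,::-1]
f=lambda x:cv2.resize(np.ascontiguousarray(x),(400,400),interpolation=2)
cv2.imwrite('pics/crop2.png',np.hstack([f(a),f(b)]))
```

```text
S 398 266 291 148 181
[ 105. -176.  180.] [541. 149. 520.] [436.  91. 205.] 127
 top [282.2 -31.5 362.7] 48
T 74 238 256 212 231
[436.  89. 206.] [447. 104. 229.] [442.  97. 223.] 38
 top [441.8  96.5 224. ] 35
```

View pics/crop2.png

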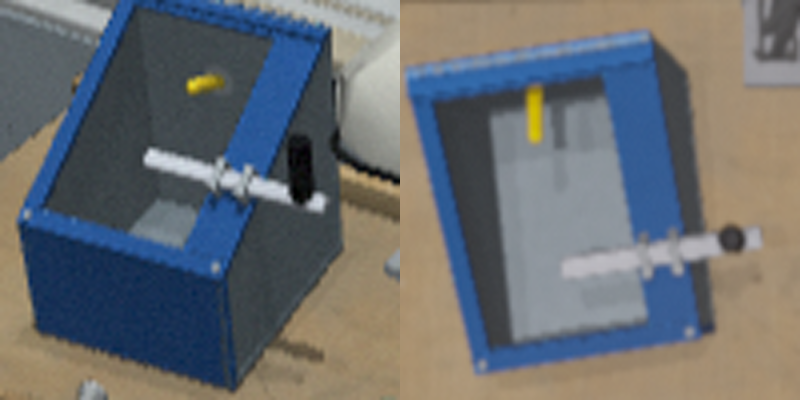

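>>> carry_out([
  [0,0,-0.05],
  [0,0,-0.1],
  [0,0,-0.1],
], roll=[10,20,30], claw=[0.06,0.06,0.06])

```text
clock: 2.38
position: [169.2, 601.7, 510.5]
ee_rot: [0.92, -0.391, -0.001, -0.005]
contact_force: [-0.3, -0.7, -0.5]
gripper_width: 60.2
grasp_force: 0.0
```

The crop shows the knob top at side pixel (280,160) and top pixel (251,221). Both views give about (442,97), so the bolt starts about 16 mm open. I'll move over the knob, high above the cabinet.

>>> carry_out([
  [0.058,0.016,0],
  [0.116,0.032,0],
  [0.174,0.049,0],
  [0.232,0.065,0],
  [0.29,0.081,0],
  [0.348,0.097,0],
  [0.406,0.114,0],
  [0.464,0.13,0],
], roll=[5,10,15,20,25,30,35,37], claw=[0.06,0.06,0.06,0.06,0.06,0.06,0.06,0.06])

```text
clock: 3.38
position: [400.4, 176.9, 505.2]
ee_rot: [0.75, -0.661, 0.0, -0.001]
contact_force: [1.3, 1.3, 0.4]
gripper_width: 60.2
grasp_force: 0.0
```

```bash
cat > st.py <<'E'
from m import *
def st():
    s=read_state();Rm=R.from_quat(s["ee_rot"]).as_matrix();p=np.array(s["position"]);g=p+grip_point_offset*Rm[:,2]
    print('t',round(s["clock"],2),'tcp',p.round(1),'grip',g.round(1),'yaw',np.degrees(np.arctan2(Rm[1,0],Rm[0,0])).round(2),'j',np.round(s["joints"],3),'w',round(s["gripper_width"],1),'F',np.round(s["contact_force"],1),'gf',round(s["grasp_force"],1))
    return s,Rm,g
def cabw(x,y,z,q=(479,246.5,np.radians(7.0))):
    c,s_=np.cos(q[2]),np.sin(q[2]);return np.array([q[0]+c*x-s_*y,q[1]+s_*x+c*y,z])
def go(target,yaw=None):
    s,Rm,g=st();print('slide tool',(Rm.T@(np.array(target)-g)).round(1),'roll',None if yaw is None else round(np.degrees(np.arctan2(Rm[1,0],Rm[0,0]))-yaw,1))
E
python3 -c "
from st import *
go([442,97,213],-83)"
```

```text
t 3.38 tcp [400.4 176.9 505.2] grip [400.5 177.  350.5] yaw -82.73 j [ 0.79  -0.006 -0.236  0.    -1.34  -0.663] w 60.2 F [1.3 1.3 0.4] gf 0.0
slide tool [ 84.7 -30.8 137.5] roll 0.3
```

>>> carry_out([
  [0.04,-0.015,0],
  [0.08,-0.03,0],
  [0.085,-0.031,0],
  [0.085,-0.031,0.04],
  [0.085,-0.031,0.06],
  [0.085,-0.031,0.06],
], roll=[0,0,0,0,0,0], claw=[0.06,0.06,0.06,0.06,0.06,0.06])

```text
clock: 4.12
position: [441.2, 98.8, 443.5]
ee_rot: [0.751, -0.66, -0.001, 0.002]
contact_force: [0.3, 0.0, -0.0]
gripper_width: 60.3
grasp_force: 0.0
```

```bash
python3 -c "
from st import *
go([442,97,213],-83)
save(get_image('side'),'side1.png')"
```

```text
t 4.12 tcp [441.2  98.8 443.5] grip [440.7  98.6 288.8] yaw -82.65 j [ 0.582  0.056 -0.324 -0.    -1.193 -0.453] w 60.3 F [ 0.3  0.  -0. ] gf 0.0
slide tool [ 1.6 -1.3 75.8] roll 0.4
```

View pics/side1.png

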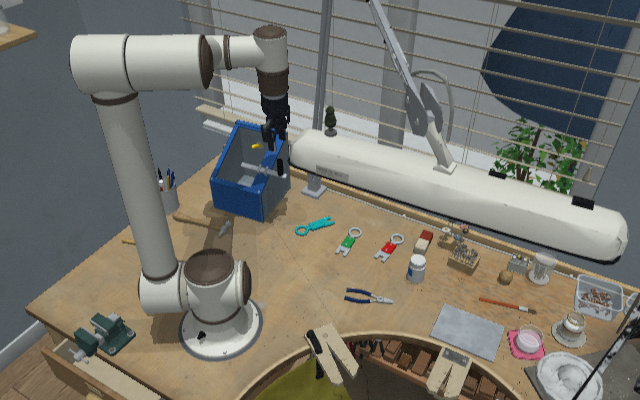

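The picture shows the gripper right above the knob (283,170), with the lampshade well away from the arm. I'll lower and grip the knob.

>>> carry_out([
  [0.002,-0.001,0.04],
  [0.002,-0.001,0.075],
  [0.002,-0.001,0.075],
  [0.002,-0.001,0.075],
  [0.002,-0.001,0.075],
  [0.002,-0.001,0.075],
  [0.002,-0.001,0.075],
], roll=[0,0,0,0,0,0,0], claw=[0.06,0.06,0.06,0.0,0.0,0.0,0.0])

```text
clock: 5.05
position: [442.4, 96.5, 371.5]
ee_rot: [0.751, -0.661, -0.0, 0.0]
contact_force: [-5.7, -0.4, 6.8]
gripper_width: 15.8
grasp_force: 58.5
```

```bash
python3 -c "
from st import *
st()"
```

```text
t 5.05 tcp [442.4  96.5 371.5] grip [442.4  96.5 216.8] yaw -82.68 j [ 0.575  0.119 -0.445 -0.    -1.006 -0.448] w 15.8 F [-5.7 -0.4  6.8] gf 58.5
```

>>> carry_out([
  [0.01,0,0],
  [0.025,0,0],
  [0.04,0,0],
  [0.052,0,0],
  [0.06,0,0],
  [0.066,0,0],
  [0.066,0,0],
], roll=[0,0,0,0,0,0,0], claw=[0,0,0,0,0,0,0])

```text
clock: 5.92
position: [450.3, 30.6, 371.5]
ee_rot: [0.751, -0.661, -0.001, 0.001]
contact_force: [-7.4, 0.2, 8.8]
gripper_width: 16.1
grasp_force: 58.9
```

```bash
python3 -c "
from st import *
st()"
```

```text
t 5.92 tcp [450.3  30.6 371.5] grip [450.   30.6 216.8] yaw -82.71 j [ 0.43   0.117 -0.448 -0.    -1.008 -0.302] w 16.1 F [-7.4  0.2  8.8] gf 58.9
```

>>> carry_out([
  [0.003,0,0],
  [0.006,0,0],
  [0.006,0,0],
], roll=[0,0,0], claw=[0,0,0])

```text
clock: 6.3
position: [450.4, 28.4, 371.4]
ee_rot: [0.75, -0.661, -0.004, -0.003]
contact_force: [-16.6, 25.3, 12.6]
gripper_width: 16.4
grasp_force: 59.2
```

The stop is reached, so the bolt is fully open. I'll back off slightly, open and rise.

>>> carry_out([
  [-0.004,0,0],
  [-0.004,0,0],
  [-0.004,0,0],
  [-0.004,0,0],
  [-0.004,0,-0.04],
  [-0.004,0,-0.09],
  [-0.004,0,-0.12],
  [-0.004,0,-0.12],
], roll=[0,0,0,0,0,0,0,0], claw=[0.06,0.06,0.06,0.06,0.06,0.06,0.06,0.06])

```text
clock: 7.3
position: [451.8, 28.9, 492.2]
ee_rot: [0.751, -0.661, 0.002, -0.002]
contact_force: [0.1, -0.4, -1.4]
gripper_width: 59.8
grasp_force: 0.0
```

Run:
```python
from st import *
go([465.6,-269.5,150],-6.8)
S=get_image("side");T=get_image("top")
# knob now
H=hsv(T);P=pts(T,roi(H[...,2]<75,(255,195,300,235)));k=(P[:,2]>215)&(P[:,2]<232);print('knobT',P[k].mean(0).round(1) if k.any() else 0,k.sum())
for a,b in((110,45),(170,40),(230,50),(270,30),(95,75)):print('arm',w(S,a,b).round())
```

```text
t 7.3 tcp [451.8  28.9 492.2] grip [452.7  29.2 337.5] yaw -82.71 j [ 4.250e-01  2.700e-02 -2.340e-01  1.000e-03 -1.304e+00 -2.980e-01] w 59.8 F [ 0.1 -0.4 -1.4] gf 0.0
slide tool [298.1  26.1 187.1] roll -75.9
knobT 0 0
arm [-46.  76. 772.]
arm [ 17.  -0. 774.]
arm [240.  62. 655.]
arm [403.  69. 642.]
arm [-81.  90. 728.]
```

>>> carry_out([
  [0.037,0.004,0],
  [0.074,0.008,0],
  [0.111,0.013,0],
  [0.149,0.017,0],
  [0.187,0.021,0],
  [0.225,0.026,0],
  [0.262,0.03,0],
  [0.297,0.034,0],
], roll=[-9.5,-19,-28.5,-38,-47.5,-57,-66.5,-76], claw=[0.06,0.06,0.06,0.06,0.06,0.06,0.06,0.06])

```text
clock: 8.4
position: [455.5, -271.1, 487.8]
ee_rot: [0.998, -0.056, -0.002, -0.0]
contact_force: [0.5, 0.4, 1.0]
gripper_width: 59.7
grasp_force: 0.0
```

Run:
```python
from st import *
go([457.7,-268.5,7],-6.8)
T=get_image("top");S=get_image("side")
H=hsv(T);P=pts(T,roi(H[...,2]<75,(250,195,300,235)));k=(P[:,2]>210)&(P[:,2]<235);print('knobT',P[k].mean(0).round(1) if k.any() else 0,k.sum())
# nearest arm (high) vs lamp in side view
save(S,'side2.png')
```

```text
t 8.4 tcp [ 455.5 -271.1  487.8] grip [ 454.9 -270.9  333.1] yaw -6.41 j [-0.231  0.173 -0.078 -0.    -1.323  1.69 ] w 59.7 F [0.5 0.4 1. ] gf 0.0
slide tool [  3.7  -2.5 326.1] roll 0.4
knobT [449.1  30.7 223.5] 28
```

View pics/side2.png

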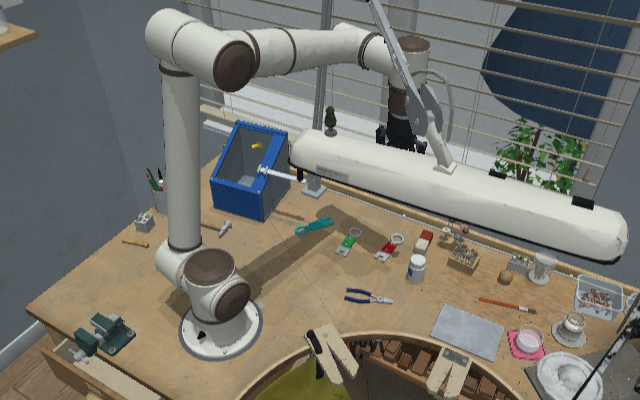

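The picture shows the forearm passing above the lampshade (360,170), with the gauge at (388,247) and the knob now at (299,173). I'll descend in stages, watching the force.

>>> carry_out([
  [0.004,-0.003,0.04],
  [0.004,-0.003,0.08],
  [0.004,-0.003,0.12],
  [0.004,-0.003,0.16],
  [0.004,-0.003,0.2],
  [0.004,-0.003,0.2],
], roll=[0,0,0,0,0,0], claw=[0.06,0.06,0.06,0.06,0.06,0.06])

```text
clock: 9.25
position: [458.6, -266.3, 286.1]
ee_rot: [0.998, -0.059, -0.005, -0.001]
contact_force: [-0.2, 0.1, 1.0]
gripper_width: 59.8
grasp_force: 0.0
```

Run:
```python
from st import *
s,_,_=st()
# arm-lamp clearance: points of arm in side depth near lamp
S=get_image("side");Z=S["z_map"]
# measure height profile: world pts in region x 80..330,y -330..-100, z>450
P=pts(S,np.ones(Z.shape,bool)[:,:] & (Z<1500));k=(P[:,0]>60)&(P[:,0]<420)&(P[:,1]<-90)&(P[:,1]>-330)&(P[:,2]>430);P=P[k]
for x in range(60,420,30):
    q=P[(P[:,0]>=x)&(P[:,0]<x+30)]
    if len(q):h,e=np.histogram(q[:,2],bins=range(430,800,30));print(x,dict((int(b),int(a)) for a,b in zip(h,e) if a))
```

```text
t 9.25 tcp [ 458.6 -266.3  286.1] grip [ 457.1 -265.9  131.4] yaw -6.75 j [-2.200e-01  3.480e-01 -3.820e-01 -1.000e-03 -8.510e-01  1.674e+00] w 59.8 F [-0.2  0.1  1. ] gf 0.0
90 {490: 262, 520: 1144, 550: 203}
120 {490: 5, 520: 53, 550: 1147, 640: 52, 670: 177, 700: 170, 730: 3}
150 {520: 8, 550: 621, 580: 106, 610: 123, 640: 109, 670: 172, 700: 236, 730: 91}
180 {550: 59, 610: 1, 640: 51, 670: 114, 700: 133, 730: 37}
210 {580: 19, 610: 113, 640: 50, 670: 23, 700: 20}
240 {550: 40, 580: 132, 610: 139, 640: 102, 670: 18, 700: 62, 730: 90}
270 {520: 34, 550: 124, 580: 121, 610: 105, 640: 26, 670: 24, 700: 85, 730: 150, 760: 7}
300 {490: 28, 520: 105, 550: 97, 580: 91, 610: 45, 700: 10, 730: 110, 760: 103}
330 {460: 16, 490: 73, 520: 91, 550: 74, 580: 40, 730: 51, 760: 112}
360 {460: 33, 490: 63, 520: 79, 550: 37, 730: 12, 760: 23}
390 {430: 183, 460: 100, 490: 70, 520: 31}
```

>>> carry_out([
  [0,0.001,0.02],
  [0,0.002,0.04],
  [0,0.002,0.06],
  [0,0.002,0.08],
  [0,0.002,0.08],
], roll=[0,0,0,0,0], claw=[0.06,0.06,0.06,0.06,0.06])

```text
clock: 9.93
position: [460.1, -269.1, 210.3]
ee_rot: [0.998, -0.058, -0.0, 0.0]
contact_force: [-0.2, 0.0, 0.8]
gripper_width: 59.7
grasp_force: 0.0
```

Run:
```python
from st import *
go([457.7,-268.5,7],-6.8)
```

```text
t 9.93 tcp [ 460.1 -269.1  210.3] grip [ 460.  -269.2   55.6] yaw -6.69 j [-0.225  0.457 -0.452  0.    -0.661  1.678] w 59.7 F [-0.2  0.   0.8] gf 0.0
slide tool [-2.4 -0.4 48.6] roll 0.1
```

>>> carry_out([
  [-0.002,0,0.02],
  [-0.002,0,0.036],
  [-0.002,0,0.036],
  [-0.002,0,0.036],
  [-0.002,0,0.036],
  [-0.002,0,0.036],
], roll=[0,0,0,0,0,0], claw=[0.06,0.06,0.05,0.04,0.036,0.036])

```text
clock: 10.68
position: [458.0, -268.9, 174.3]
ee_rot: [0.998, -0.058, 0.001, 0.0]
contact_force: [0.8, 0.4, 0.1]
gripper_width: 35.9
grasp_force: 0.4
```

Run:
```python
from st import *
import bench
st();print(bench.grip_point_offset)
```

```text
t 10.68 tcp [ 458.  -268.9  174.3] grip [ 458.2 -269.    19.6] yaw -6.68 j [-0.225  0.513 -0.484  0.    -0.573  1.679] w 35.9 F [0.8 0.4 0.1] gf 0.4
154.70000000000002
```

>>> carry_out([
  [0,0,0.002],
  [0,0,0.004],
  [0,0,0.004],
], roll=[0,0,0], claw=[0.036,0.036,0.036])

```text
clock: 11.05
position: [458.1, -268.9, 172.3]
ee_rot: [0.998, -0.058, 0.0, 0.0]
contact_force: [-4.6, 4.6, 18.9]
gripper_width: 35.6
grasp_force: 9.8
```

>>> carry_out([
  [0,0,-0.003],
  [0,0,-0.003],
  [0,0,-0.003],
  [0,0,-0.003],
  [0,0,-0.003],
  [0,0,-0.003],
], roll=[0,0,0,0,0,0], claw=[0.036,0.02,0.0,0.0,0.0,0.0])

```text
clock: 11.8
position: [458.1, -268.8, 173.4]
ee_rot: [0.998, -0.058, 0.0, 0.0]
contact_force: [-2.1, 2.2, 8.3]
gripper_width: 30.4
grasp_force: 58.4
```

Gripped: 30.4 mm opening and 58 N. The tool can't tilt, so I'll pivot the gauge in the pads by pressing its eye down on the bolt bar where it stands out, clear of the blue front. First I lift it.

>>> carry_out([
  [0,0,-0.04],
  [0,0,-0.08],
  [0,0,-0.12],
  [0,0,-0.17],
  [0,0,-0.22],
  [0,0,-0.27],
  [0,0,-0.32],
  [0,0,-0.32],
], roll=[0,0,0,0,0,0,0,0], claw=[0,0,0,0,0,0,0,0])

```text
clock: 12.8
position: [457.9, -269.2, 496.5]
ee_rot: [0.998, -0.058, 0.004, 0.001]
contact_force: [-0.6, -0.5, -2.0]
gripper_width: 29.7
grasp_force: 59.1
```

Run:
```python
from st import *
t=cabw(-121,-160,200+154.7-167.4+60);print(t);go(t,7.0)
```

```text
[378.4010106   72.94642519 247.3       ]
t 12.8 tcp [ 457.9 -269.2  496.5] grip [ 459.1 -269.6  341.8] yaw -6.68 j [-2.260e-01  1.690e-01 -6.300e-02  1.000e-03 -1.331e+00  1.680e+00] w 29.7 F [-0.6 -0.5 -2. ] gf 59.1
slide tool [-120.8 -331.    93. ] roll -13.7
```

>>> carry_out([
  [-0.015,-0.041,0],
  [-0.03,-0.082,0],
  [-0.045,-0.123,0],
  [-0.06,-0.164,0],
  [-0.075,-0.206,0],
  [-0.09,-0.248,0],
  [-0.106,-0.29,0],
  [-0.121,-0.331,0],
], roll=[-1.7,-3.4,-5.1,-6.8,-8.5,-10.2,-12,-13.7], claw=[0,0,0,0,0,0,0,0])

```text
clock: 13.8
position: [375.2, 75.1, 490.9]
ee_rot: [0.998, 0.062, -0.002, 0.0]
contact_force: [1.0, 0.4, -1.9]
gripper_width: 29.7
grasp_force: 59.4
```

>>> carry_out([
  [0,0,0.03],
  [0,0,0.06],
  [0,0,0.09],
  [0,0,0.09],
], roll=[0,0,0,0], claw=[0,0,0,0])

```text
clock: 14.3
position: [375.1, 73.4, 399.6]
ee_rot: [0.998, 0.061, -0.004, 0.002]
contact_force: [0.3, 0.3, -1.3]
gripper_width: 29.5
grasp_force: 59.5
```

Run:
```python
from st import *
t=cabw(-121,-160,182+154.7-167.4);go(t,7.0)
S=get_image("side");T=get_image("top")
f=lambda x:cv2.resize(np.ascontiguousarray(x),(400,400),interpolation=2)
cv2.imwrite('pics/crop3.png',np.hstack([f(S["img"][110:220,220:330,::-1]),f(T["img"][155:285,190:320,::-1])]))
H=hsv(T)
m=roi((H[...,1]<40)&(H[...,2]>120),(246,205,275,240));P=pts(T,m);k=(P[:,2]>120)&(P[:,2]<215);P=P[k];print(len(P))
for y in range(20,150,15):
    q=P[(P[:,1]>=y)&(P[:,1]<y+15)]
    if len(q):print(y,q.mean(0).round(1),q[:,2].max().round(),q[:,0].min().round(),q[:,0].max().round(),len(q))
```

```text
t 14.3 tcp [375.1  73.4 399.6] grip [373.9  72.7 244.9] yaw 6.98 j [ 6.240e-01 -4.000e-02 -5.360e-01 -1.000e-03 -1.083e+00  1.069e+00] w 29.5 F [ 0.3  0.3 -1.3] gf 59.5
slide tool [ 5.1  0.1 75.5] roll -0.0
136
35 [449.   48.9 168.6] 172.0 443.0 455.0 6
50 [447.1  57.  170.6] 177.0 441.0 455.0 38
65 [446.8  70.6 170. ] 176.0 439.0 453.0 16
80 [444.   87.7 170.5] 177.0 436.0 451.0 41
95 [442.  100.2 170.5] 177.0 437.0 449.0 23
110 [440.6 115.3 171.6] 176.0 435.0 447.0 12
```

View pics/crop3.png

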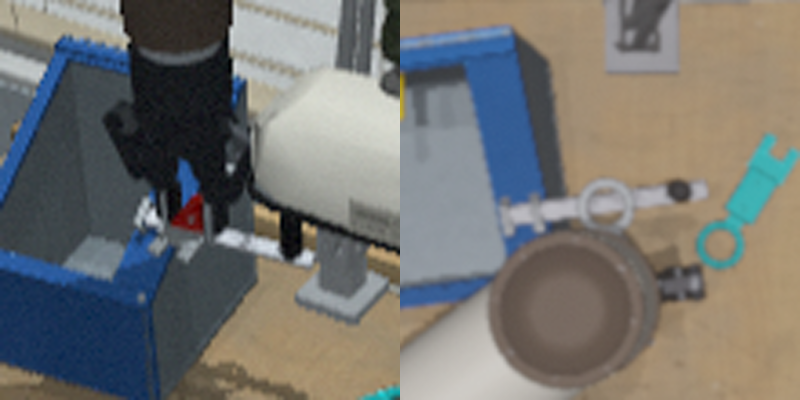

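The crop shows the level red gauge with its eye just over the projecting bolt bar, clear of the cabinet and the knob. I'll lower it to just above contact.

>>> carry_out([
  [0.014,-0.002,0.02],
  [0.014,-0.002,0.04],
  [0.014,-0.002,0.05],
  [0.014,-0.002,0.05],
], roll=[0,0,0,0], claw=[0,0,0,0])

```text
clock: 14.9
position: [389.9, 77.6, 353.0]
ee_rot: [0.998, 0.061, 0.0, 0.0]
contact_force: [0.2, 0.3, -1.4]
gripper_width: 29.6
grasp_force: 59.5
```

>>> carry_out([
  [0,0,0.004],
  [0.0005,0,0.009],
  [0.0005,0,0.013],
  [0.001,0,0.017],
  [0.001,0,0.017],
], roll=[0,0,0,0,0], claw=[0,0,0,0,0])

```text
clock: 15.52
position: [390.8, 77.9, 335.6]
ee_rot: [0.998, 0.061, 0.0, -0.0]
contact_force: [-2.1, 1.8, 1.8]
gripper_width: 30.1
grasp_force: 62.4
```

```bash
python3 -c "
from st import *
s,_,g=st();print(s['wrist_torque'])
go(cabw(-112,-158,182-12.7))"
```

```text
t 15.53 tcp [390.8  77.9 335.6] grip [390.8  77.9 180.9] yaw 7.03 j [ 0.609  0.064 -0.613 -0.    -0.893  1.084] w 30.1 F [-2.1  1.8  1.8] gf 62.4
[0.44570693 0.45384263 0.10982676]
t 15.53 tcp [390.8  77.9 335.6] grip [390.8  77.9 180.9] yaw 7.03 j [ 0.609  0.064 -0.613 -0.    -0.893  1.084] w 30.1 F [-2.1  1.8  1.8] gf 62.4
slide tool [-3.9  1.4 11.6] roll None
```

>>> carry_out([
  [0.001,-0.002,0.005],
  [0.002,-0.003,0.01],
  [0.003,-0.003,0.015],
  [0.005,-0.003,0.02],
  [0.006,-0.003,0.025],
  [0.007,-0.003,0.027],
  [0.007,-0.003,0.027],
], roll=[0,0,0,0,0,0,0], claw=[0,0,0,0,0,0,0])

```text
clock: 16.4
position: [397.8, 81.9, 309.0]
ee_rot: [0.998, 0.061, 0.001, -0.0]
contact_force: [0.0, -0.1, 4.2]
gripper_width: 29.6
grasp_force: 58.9
```

Run:
```python
from st import *
st()
S=get_image("side");T=get_image("top")
f=lambda x:cv2.resize(np.ascontiguousarray(x),(400,400),interpolation=2)
cv2.imwrite('pics/crop4.png',np.hstack([f(S["img"][120:220,220:320,::-1]),f(T["img"][155:285,190:320,::-1])]))
```

```text
t 16.4 tcp [397.8  81.9 309. ] grip [398.   82.  154.3] yaw 7.03 j [ 0.607  0.116 -0.637  0.    -0.816  1.086] w 29.6 F [ 0.  -0.1  4.2] gf 58.9
```

View pics/crop4.png

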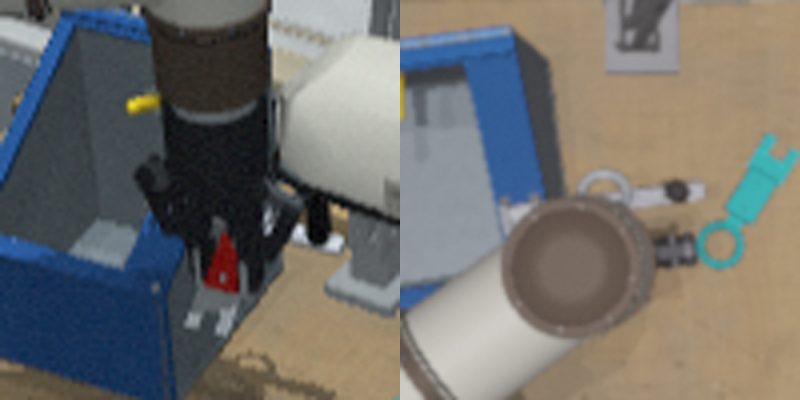

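The crop shows the gauge pivoted in the pads: the fork points down at (205,310) and the eye is up behind the fingers. The bolt force stays low. I'll lift it and measure the tilt.

>>> carry_out([
  [0,0,-0.03],
  [0,0,-0.08],
  [0,0,-0.13],
  [0,0,-0.18],
  [0,0,-0.2],
  [0,0,-0.2],
], roll=[0,0,0,0,0,0], claw=[0,0,0,0,0,0])

```text
clock: 17.25
position: [396.9, 81.5, 508.9]
ee_rot: [0.998, 0.061, 0.0, -0.001]
contact_force: [0.2, -1.4, -2.0]
gripper_width: 29.5
grasp_force: 59.2
```

```bash
cat > tilt.py <<'E'
from st import *
def tilt():
    s,Rm,_=st();S=get_image("side");T=get_image("top")
    c=np.array(s["position"])+167.4*Rm[:,2]
    for n,p in(("S",S),("T",T)):
        P=pts(p,p["z_map"]<1700);d=(P-c)@Rm   # tool axes: x fwd, y, z down
        k=(abs(d[:,1])<24)&(d[:,0]>-62)&(d[:,0]<90)&(d[:,2]>-75)&(d[:,2]<60)
        d=d[k]
        for lo,hi in((-62,-50),(-50,-38),(-38,-26),(-26,-14),(18,28),(28,38),(38,48),(48,58),(58,68),(68,80)):
            q=d[(d[:,0]>=lo)&(d[:,0]<hi)]
            if len(q):print(n,lo,len(q),'x',q[:,0].mean().round(1),'y',q[:,1].mean().round(1),q[:,1].min().round(),q[:,1].max().round(),'up',(-q[:,2]).mean().round(1),(-q[:,2]).min().round(),(-q[:,2]).max().round())
    return S,T
E
python3 - <<'E'
from tilt import *
tilt()
E
```

```text
t 17.25 tcp [396.9  81.5 508.9] grip [397.   81.8 354.2] yaw 7.01 j [ 6.080e-01 -7.000e-02 -2.870e-01 -1.000e-03 -1.353e+00  1.086e+00] w 29.5 F [ 0.2 -1.4 -2. ] gf 59.2
S -50 24 x -41.1 y 2.2 -16.0 19.0 up -15.2 -22.0 -9.0
S -38 46 x -30.3 y 1.8 -20.0 21.0 up -10.4 -18.0 -2.0
S -26 150 x -18.1 y -0.7 -24.0 24.0 up 30.3 -12.0 75.0
S 18 6 x 21.1 y -9.5 -14.0 -2.0 up 22.1 18.0 23.0
S 38 8 x 41.4 y 14.4 12.0 18.0 up 33.2 27.0 41.0
T -50 3 x -39.3 y 15.0 13.0 17.0 up -16.8 -18.0 -15.0
T -38 9 x -34.5 y 15.3 13.0 17.0 up -15.6 -22.0 -10.0
T 38 15 x 44.4 y 14.1 10.0 19.0 up 34.5 32.0 37.0
T 48 29 x 53.6 y 6.4 -22.0 20.0 up 39.7 33.0 48.0
T 58 68 x 63.5 y -1.4 -21.0 17.0 up 45.9 38.0 51.0
T 68 17 x 69.6 y -2.5 -14.0 9.0 up 48.3 46.0 51.0
```

The tilt is about 30°. One more short press will give extra margin at the hook.

>>> carry_out([
  [0,0,0.05],
  [0,0,0.1],
  [0,0,0.15],
  [0,0,0.19],
  [0,0,0.2],
  [0.002,0,0.204],
  [0.003,0,0.208],
  [0.004,0,0.212],
], roll=[0,0,0,0,0,0,0,0], claw=[0,0,0,0,0,0,0,0])

```text
clock: 18.35
position: [401.3, 81.9, 297.8]
ee_rot: [0.998, 0.061, 0.0, 0.0]
contact_force: [-3.7, -1.6, 6.7]
gripper_width: 29.0
grasp_force: 61.9
```

>>> carry_out([
  [0,0,0],
  [0,0,-0.02],
  [0,0,-0.06],
  [0,0,-0.11],
  [0,0,-0.16],
  [0,0,-0.21],
  [0,0,-0.21],
], roll=[0,0,0,0,0,0,0], claw=[0,0,0,0,0,0,0])

```text
clock: 19.23
position: [401.8, 82.3, 511.6]
ee_rot: [0.998, 0.061, 0.006, -0.003]
contact_force: [0.1, 0.2, -2.6]
gripper_width: 29.1
grasp_force: 61.1
```

Run:
```python
from tilt import *
S,T=tilt()
# refine hook: yellow pts
for n,p,a in(("S",S,(235,130,280,160)),("T",T,(178,170,200,205))):
    H=hsv(p);m=roi((abs(H[...,0]-25)<6)&(H[...,1]>130)&(H[...,2]>90),a);v,u=np.nonzero(m)
    if not len(u):continue
    # lowest tip pixel -> tip; print endpoints on plane
    P=pts(p,m);k=(P[:,2]>140)&(P[:,2]<195);P=P[k];print(n,len(P),u.min(),u.max(),v.min(),v.max())
    q=P-[479,246.5,0];c,s=np.cos(np.radians(7)),np.sin(np.radians(7));q=np.c_[c*q[:,0]+s*q[:,1],-s*q[:,0]+c*q[:,1],q[:,2]]
    for lo in range(20,85,10):
        r=q[(q[:,0]>=lo)&(q[:,0]<lo+10)]
        if len(r):print(' cab x',r[:,0].mean().round(1),'y',r[:,1].mean().round(1),r[:,1].min().round(),r[:,1].max().round(),'z',r[:,2].mean().round(1),r[:,2].max().round(),len(r))
# opening side edges: inner blue edges in cab frame from top
H=hsv(T);bl=roi((abs(H[...,0]-110)<12)&(H[...,1]>150)&(H[...,2]>60),(140,155,245,265));P=pts(T,bl);q=P-[479,246.5,0];q=np.c_[c*q[:,0]+s*q[:,1],-s*q[:,0]+c*q[:,1],q[:,2]]
q=q[abs(q[:,2]-188-.577*q[:,0])<8]
for lo in range(-100,60,20):
    r=q[(q[:,0]>lo)&(q[:,0]<lo+20)][:,1];L=r[r>0];Rr=r[r<0]
    print(lo,'left',(L.min().round(1),L.max().round(1)) if len(L) else 0,'right',(Rr.min().round(1),Rr.max().round(1)) if len(Rr) else 0)
```

```text
t 19.23 tcp [401.8  82.3 511.6] grip [403.6  83.3 356.9] yaw 7.05 j [ 6.030e-01 -6.400e-02 -2.760e-01  1.000e-03 -1.346e+00  1.091e+00] w 29.1 F [ 0.1  0.2 -2.6] gf 61.1
S -50 6 x -39.4 y 1.3 -13.0 18.0 up -21.6 -25.0 -18.0
S -38 56 x -31.0 y 1.6 -17.0 20.0 up -16.7 -28.0 -4.0
S -26 152 x -18.3 y -0.4 -24.0 24.0 up 25.5 -17.0 75.0
S 18 2 x 19.2 y 5.5 -11.0 22.0 up 46.4 30.0 63.0
S 28 10 x 34.5 y 18.3 16.0 23.0 up 45.1 38.0 52.0
S 38 3 x 41.6 y 16.4 15.0 18.0 up 51.4 48.0 53.0
T -38 5 x -35.1 y 16.0 15.0 17.0 up -24.3 -26.0 -23.0
T 28 5 x 36.5 y 16.4 14.0 18.0 up 46.5 45.0 49.0
T 38 21 x 43.8 y 16.2 12.0 20.0 up 52.3 47.0 59.0
T 48 58 x 53.5 y 2.1 -16.0 18.0 up 59.9 52.0 64.0
T 58 8 x 58.8 y -0.6 -8.0 6.0 up 60.1 57.0 63.0
S 30 252 260 144 148
 cab x 28.7 y -4.0 -4.0 -4.0 z 173.0 173.0 1
 cab x 34.8 y -1.9 -7.0 5.0 z 175.5 180.0 8
 cab x 41.9 y -4.9 -9.0 -1.0 z 172.8 177.0 5
 cab x 54.4 y -4.3 -6.0 -3.0 z 166.8 171.0 4
 cab x 64.8 y -3.3 -6.0 -0.0 z 163.3 167.0 6
 cab x 74.8 y 11.4 -6.0 30.0 z 153.2 159.0 6
T 61 186 191 179 193
 cab x 35.8 y 1.4 -2.0 5.0 z 180.7 183.0 11
 cab x 44.5 y 1.5 -2.0 5.0 z 176.7 182.0 16
 cab x 54.5 y 0.9 -3.0 5.0 z 173.5 179.0 16
 cab x 64.6 y 0.3 -3.0 5.0 z 167.5 173.0 18
-100 left (np.float64(68.9), np.float64(79.9)) right 0
-80 left (np.float64(68.0), np.float64(79.7)) right 0
-60 left (np.float64(67.7), np.float64(81.3)) right 0
-40 left (np.float64(66.9), np.float64(80.4)) right (np.float64(-101.6), np.float64(-64.9))
-20 left (np.float64(67.3), np.float64(79.9)) right (np.float64(-101.4), np.float64(-65.2))
0 left (np.float64(67.3), np.float64(79.7)) right (np.float64(-101.7), np.float64(-64.8))
20 left (np.float64(67.1), np.float64(79.2)) right (np.float64(-102.3), np.float64(-64.5))
40 left (np.float64(66.6), np.float64(79.3)) right (np.float64(-101.9), np.float64(-64.3))
```

```bash
cat > ring.py <<'E'
from st import *
from scipy.optimize import least_squares
def ring():
    s,Rm,_=st();D=[]
    for _ in range(3):
        T=get_image("top");c=np.array(s["position"])+167.4*Rm[:,2]
        P=pts(T,T["z_map"]<1500);d=(P-c)@Rm;d[:,2]*=-1
        D.append(d[(abs(d[:,1])<26)&(d[:,0]>24)&(d[:,0]<80)&(d[:,2]>15)&(d[:,2]<75)])
    d=np.vstack(D)
    # torus-less model: plane (tilt,n) and annulus centre (s,y), radii 14..22
    def res(q):
        t,n,sc,yc=q;u=d[:,0]*np.cos(t)+d[:,2]*np.sin(t)-sc;h=-d[:,0]*np.sin(t)+d[:,2]*np.cos(t)-n
        r=np.hypot(u,d[:,1]-yc);return np.r_[(r-18)*.7,h-4]
    q=least_squares(res,[.7,5,60,0],loss='soft_l1',f_scale=2).x;t,n,sc,yc=q
    e=np.array([sc*np.cos(t)-n*np.sin(t),yc,sc*np.sin(t)+n*np.cos(t)])
    print('n',len(d),'tilt',np.degrees(t).round(1),'n',n.round(1),'s',sc.round(1),'eye fwd,y,up from c',e.round(1));return s,Rm,c,e
E
python3 - <<'E'
from ring import *
s,Rm,c,e=ring()
eye=c+Rm@(e*[1,1,-1])
h=lambda L,dz=0:cabw(77-.9063*L,0,155+.4226*L+dz)
print('eye',eye.round(1))
for L,dz in((75,100),(75,0),(30,0),(28,-3)):print(L,dz,'slide',(Rm.T@(h(L,dz)-eye)).round(1))
E
```

```text
t 19.32 tcp [401.2  82.1 506.9] grip [401.4  82.4 352.2] yaw 7.02 j [ 6.030e-01 -6.100e-02 -2.840e-01 -1.000e-03 -1.346e+00  1.091e+00] w 29.0 F [-0.4 -0.4 -2.4] gf 61.1
n 266 tilt 43.3 n 4.3 s 67.8 eye fwd,y,up from c [46.4 -0.7 49.6]
eye [447.3  88.7 389.2]
75 100 slide [  59.6 -152.6  102.9]
75 0 slide [  59.4 -152.4  202.9]
30 0 slide [ 100.2 -152.3  222. ]
28 -3 slide [ 102.  -152.3  225.8]
```

>>> carry_out([
  [0.012,-0.03,0],
  [0.024,-0.061,0],
  [0.036,-0.092,0],
  [0.048,-0.123,0],
  [0.059,-0.152,0],
  [0.059,-0.152,0.04],
  [0.059,-0.152,0.07],
  [0.059,-0.152,0.07],
], roll=[0,0,0,0,0,0,0,0], claw=[0,0,0,0,0,0,0,0])

```text
clock: 20.48
position: [441.0, 240.0, 433.3]
ee_rot: [0.998, 0.061, -0.003, 0.003]
contact_force: [0.2, -0.1, -0.0]
gripper_width: 29.0
grasp_force: 61.2
```

>>> carry_out([
  [0,0,0],
  [0,0,0],
  [0,0,0],
], roll=[0,0,0], claw=[0,0,0])

```text
clock: 20.85
position: [441.4, 240.1, 437.8]
ee_rot: [0.998, 0.061, 0.001, -0.001]
contact_force: [-0.2, -0.4, -1.6]
gripper_width: 29.3
grasp_force: 61.2
```

Run:
```python
from ring import *
s,Rm,c,e=ring()
eye=c+Rm@(e*[1,1,-1])
h=lambda L,dz=0:cabw(77-.9063*L,0,155+.4226*L+dz)
print('eye',eye.round(1))
for L,dz in((75,0),(50,0),(30,0),(28,-3)):print(L,dz,'slide',(Rm.T@(h(L,dz)-eye)).round(1))
```

```text
t 20.85 tcp [441.4 240.1 437.8] grip [441.6 240.3 283.1] yaw 7.01 j [ 0.822  0.15  -0.231  0.    -1.187  0.871] w 29.3 F [-0.2 -0.4 -1.6] gf 61.2
n 307 tilt 43.4 n 4.8 s 68.4 eye fwd,y,up from c [46.4 -0.7 50.5]
eye [487.6 246.6 320.9]
75 0 slide [  0.3  -0.8 134.2]
50 0 slide [ 22.9  -0.8 144.8]
30 0 slide [ 41.1  -0.8 153.3]
28 -3 slide [ 42.9  -0.8 157.2]
```

>>> carry_out([
  [0,-0.001,0.035],
  [0,-0.001,0.07],
  [0,-0.001,0.1],
  [0,-0.001,0.125],
  [0,-0.001,0.134],
  [0,-0.001,0.134],
  [0,-0.001,0.134],
], roll=[0,0,0,0,0,0,0], claw=[0,0,0,0,0,0,0])

```text
clock: 21.88
position: [441.6, 241.4, 303.9]
ee_rot: [0.998, 0.061, 0.001, -0.001]
contact_force: [0.5, 0.3, -1.1]
gripper_width: 29.5
grasp_force: 61.2
```

Run:
```python
from ring import *
s,Rm,c,e=ring()
eye=c+Rm@(e*[1,1,-1])
h=lambda L,dz=0:cabw(77-.9063*L,0,155+.4226*L+dz)
print('eye',eye.round(1))
for L,dz in((75,0),(50,0),(30,0),(28,-3)):print(L,dz,'slide',(Rm.T@(h(L,dz)-eye)).round(1))
S=get_image("side");T=get_image("top")
f=lambda x:cv2.resize(np.ascontiguousarray(x),(400,400),interpolation=2)
cv2.imwrite('pics/crop5.png',np.hstack([f(S["img"][110:210,205:305,::-1]),f(T["img"][150:250,145:245,::-1])]))
```

```text
t 21.88 tcp [441.6 241.4 303.9] grip [441.9 241.7 149.2] yaw 7.03 j [ 0.824  0.282 -0.429  0.    -0.858  0.87 ] w 29.5 F [ 0.5  0.3 -1.1] gf 61.2
n 291 tilt 37.7 n 11.5 s 67.6 eye fwd,y,up from c [46.4 -0.7 50.4]
eye [487.8 248.  187. ]
75 0 slide [0.2 0.4 0.3]
50 0 slide [22.8  0.4 11. ]
30 0 slide [40.9  0.5 19.4]
28 -3 slide [42.7  0.5 23.3]
```

View pics/crop5.png

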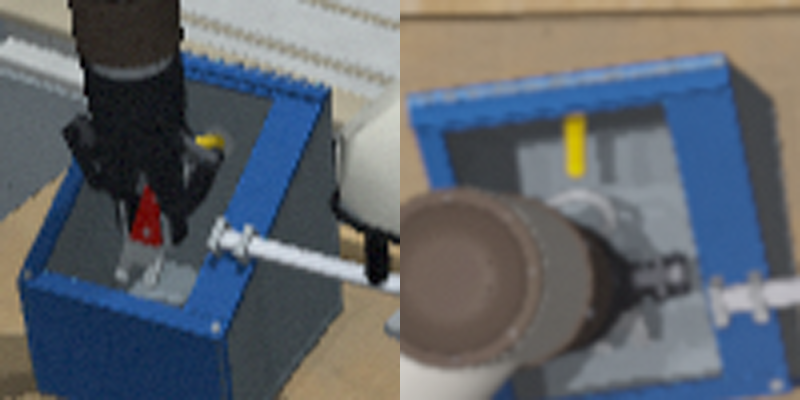

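The crop shows the tilted eye at (582,205) just in front of the hook tip (576,170). The fingers are inside the opening with margin on both sides. I'll slide it onto the hook along its axis.

>>> carry_out([
  [0.006,-0.001,0.003],
  [0.012,-0.001,0.0058],
  [0.018,-0.001,0.0086],
  [0.024,-0.001,0.0115],
  [0.03,-0.001,0.0143],
  [0.036,-0.001,0.0171],
  [0.036,-0.001,0.0171],
  [0.036,-0.001,0.0171],
], roll=[0,0,0,0,0,0,0,0], claw=[0,0,0,0,0,0,0,0])

```text
clock: 23.12
position: [476.7, 246.4, 285.6]
ee_rot: [0.998, 0.061, -0.0, 0.0]
contact_force: [-0.4, -0.4, -2.0]
gripper_width: 29.2
grasp_force: 61.2
```

Run:
```python
from ring import *
s,Rm,c=st()
T=get_image("top");S=get_image("side")
f=lambda x:cv2.resize(np.ascontiguousarray(x),(400,400),interpolation=2)
cv2.imwrite('pics/crop6.png',np.hstack([f(S["img"][110:210,205:305,::-1]),f(T["img"][150:250,145:245,::-1])]))
```

```text
t 23.12 tcp [476.7 246.4 285.6] grip [476.7 246.4 130.9] yaw 7.01 j [ 0.779  0.356 -0.37  -0.    -0.845  0.914] w 29.2 F [-0.4 -0.4 -2. ] gf 61.2
```

View pics/crop6.png

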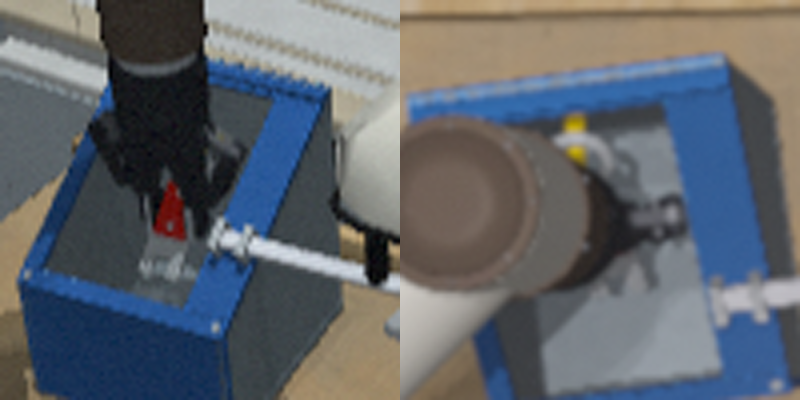

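The yellow hook shows both behind the ring (575,125) and inside the hole (578,152), with no contact force, so the eye is over the hook. Before releasing I'll check the finger-to-blue margin.

Run:
```python
from st import *
c_,s_=np.cos(np.radians(7)),np.sin(np.radians(7))
def cab(P):
    q=P-[479,246.5,0];return np.c_[c_*q[:,0]+s_*q[:,1],-s_*q[:,0]+c_*q[:,1],q[:,2]]
s,Rm,g=st();print('grip cab',cab(g[None]).round(1))
for n in("top","side"):
    p=get_image(n);H=hsv(p);q=cab(pts(p,(H[...,2]<95)&(H[...,1]<110)&(p["z_map"]<1700)))
    k=(q[:,0]>-60)&(q[:,0]<60)&(abs(q[:,1])<90)&(q[:,2]>150)&(q[:,2]<290);q=q[k]
    for z in range(150,290,15):
        r=q[(q[:,2]>=z)&(q[:,2]<z+15)]
        if len(r):print(n,z,len(r),'y',r[:,1].min().round(),r[:,1].max().round(),'x',r[:,0].min().round(),r[:,0].max().round(), 'x at ymin',r[r[:,1].argmin(),0].round(),'x at ymax',r[r[:,1].argmax(),0].round())
```

```text
t 23.23 tcp [476.6 246.5 285.8] grip [476.7 246.5 131.1] yaw 7.02 j [ 0.78   0.356 -0.37  -0.    -0.845  0.914] w 29.4 F [ 0.1  0.5 -1.8] gf 61.2
grip cab [[ -2.3   0.3 131.1]]
top 150 18 y -27.0 82.0 x -57.0 30.0 x at ymin -8.0 x at ymax -57.0
top 165 20 y -41.0 -24.0 x -17.0 9.0 x at ymin -14.0 x at ymax -14.0
top 180 9 y -52.0 -21.0 x -17.0 15.0 x at ymin -13.0 x at ymax -17.0
top 195 19 y -64.0 -41.0 x -14.0 8.0 x at ymin -7.0 x at ymax -6.0
top 210 41 y -64.0 -33.0 x -14.0 8.0 x at ymin -12.0 x at ymax -13.0
top 225 20 y -40.0 -31.0 x -13.0 8.0 x at ymin 5.0 x at ymax -13.0
top 240 33 y -37.0 0.0 x -39.0 16.0 x at ymin -0.0 x at ymax -39.0
top 255 45 y -36.0 1.0 x -39.0 28.0 x at ymin -3.0 x at ymax -39.0
top 270 41 y -36.0 -7.0 x -38.0 19.0 x at ymin -2.0 x at ymax -38.0
top 285 8 y -35.0 -19.0 x -33.0 7.0 x at ymin 7.0 x at ymax -33.0
side 150 77 y -46.0 73.0 x -40.0 29.0 x at ymin 3.0 x at ymax -9.0
side 165 98 y -79.0 66.0 x -55.0 30.0 x at ymin -55.0 x at ymax -18.0
side 180 107 y -61.0 61.0 x -26.0 12.0 x at ymin -12.0 x at ymax -11.0
side 195 128 y -66.0 65.0 x -28.0 24.0 x at ymin 6.0 x at ymax 24.0
side 210 132 y -69.0 62.0 x -27.0 3.0 x at ymin -5.0 x at ymax -15.0
side 225 31 y -41.0 -13.0 x -34.0 4.0 x at ymin -16.0 x at ymax -33.0
side 240 88 y -40.0 21.0 x -44.0 5.0 x at ymin -11.0 x at ymax -34.0
side 255 85 y -39.0 25.0 x -46.0 10.0 x at ymin -14.0 x at ymax -31.0
side 270 119 y -40.0 28.0 x -49.0 16.0 x at ymin -12.0 x at ymax -25.0
side 285 37 y -37.0 30.0 x -46.0 15.0 x at ymin -24.0 x at ymax -23.0
```

The knuckles are ±63 mm wide but sit about 195 mm up, just above the side bars (about 192 mm there). So I won't go deeper. I'll raise slightly within the hole clearance and open only a little to release.

>>> carry_out([
  [-0.001,0,-0.002],
  [-0.001,0,-0.004],
  [-0.001,0,-0.004],
  [-0.001,0,-0.004],
], roll=[0,0,0,0], claw=[0,0,0,0])

```text
clock: 23.82
position: [475.8, 246.4, 289.7]
ee_rot: [0.998, 0.061, 0.0, -0.0]
contact_force: [0.1, 0.9, -1.2]
gripper_width: 29.2
grasp_force: 61.2
```

>>> carry_out([
  [0,0,0],
  [0,0,0],
  [0,0,0],
  [0,0,0],
  [0,0,0],
  [0,0,0],
], roll=[0,0,0,0,0,0], claw=[0.036,0.039,0.039,0.039,0.039,0.039])

```text
clock: 24.58
position: [475.8, 246.4, 289.6]
ee_rot: [0.998, 0.061, 0.0, -0.0]
contact_force: [-0.3, 0.4, -0.1]
gripper_width: 38.8
grasp_force: 0.0
```

Run:
```python
from st import *
c_,s_=np.cos(np.radians(7)),np.sin(np.radians(7))
def cab(P):
    q=P-[479,246.5,0];return np.c_[c_*q[:,0]+s_*q[:,1],-s_*q[:,0]+c_*q[:,1],q[:,2]]
s,Rm,g=st();print('grip cab',cab(g[None]).round(1))
I={}
for n in("top","side"):
    p=I[n]=get_image(n);H=hsv(p);q=cab(pts(p,(H[...,2]<95)&(H[...,1]<110)&(p["z_map"]<1700)))
    k=(q[:,0]>-40)&(q[:,0]<40)&(abs(q[:,1])<90)&(q[:,2]>180)&(q[:,2]<230);q=q[k]
    for z in range(180,230,10):
        r=q[(q[:,2]>=z)&(q[:,2]<z+10)]
        if len(r):print(n,z,len(r),'y',r[:,1].min().round(),r[:,1].max().round())
f=lambda x:cv2.resize(np.ascontiguousarray(x),(400,400),interpolation=2)
cv2.imwrite('pics/crop7.png',np.hstack([f(I["side"]["img"][110:210,205:305,::-1]),f(I["top"]["img"][150:250,145:245,::-1])]))
```

```text
t 24.57 tcp [475.8 246.4 289.6] grip [475.8 246.4 134.9] yaw 7.01 j [ 0.781  0.35  -0.368  0.    -0.853  0.912] w 38.8 F [-0.3  0.4 -0.1] gf 0.0
grip cab [[ -3.2   0.3 134.9]]
top 180 9 y -27.0 -23.0
top 190 6 y -52.0 -21.0
top 200 8 y -50.0 -23.0
top 210 28 y -65.0 -45.0
top 220 27 y -65.0 -35.0
side 180 71 y -60.0 56.0
side 190 76 y -62.0 63.0
side 200 69 y -67.0 63.0
side 210 117 y -73.0 64.0
side 220 72 y -66.0 59.0
```

View pics/crop7.png

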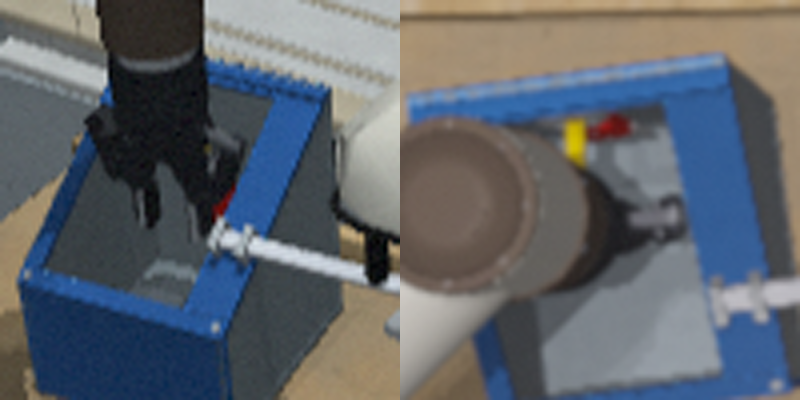

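After opening, red shows at (610,127) in the top crop, near the back panel and right of the hook. It may be swinging or fallen. I'll retreat straight up and look.

>>> carry_out([
  [0,0,-0.02],
  [0,0,-0.05],
  [0,0,-0.09],
  [0,0,-0.13],
  [-0.02,0,-0.17],
  [-0.07,0.03,-0.2],
  [-0.07,0.08,-0.2],
  [-0.07,0.13,-0.2],
], roll=[0,0,0,0,0,0,0,0], claw=[0.039,0.039,0.039,0.039,0.039,0.039,0.039,0.039])

```text
clock: 25.68
position: [421.2, 107.6, 490.6]
ee_rot: [0.998, 0.062, 0.001, -0.001]
contact_force: [0.4, 0.3, -1.5]
gripper_width: 39.1
grasp_force: 0.0
```

Run:
```python
from st import *
c_,s_=np.cos(np.radians(7)),np.sin(np.radians(7))
def cab(P):
    q=P-[479,246.5,0];return np.c_[c_*q[:,0]+s_*q[:,1],-s_*q[:,0]+c_*q[:,1],q[:,2]]
st()
I={n:get_image(n) for n in("top","side")}
for n,p in I.items():
    H=hsv(p);q=cab(pts(p,((H[...,0]<6)|(H[...,0]>174))&(H[...,1]>150)&(H[...,2]>60)))
    q=q[(abs(q[:,1])<100)&(q[:,0]>-110)&(q[:,0]<90)];print(n,len(q),q.mean(0).round() if len(q) else 0,q.min(0).round() if len(q) else 0,q.max(0).round() if len(q) else 0)
    print([(np.round(z["at"]).tolist(),round(z["conf"],2)) for z in place_of(p,"red_gauge_eye")[:3]])
f=lambda x:cv2.resize(np.ascontiguousarray(x),(400,400),interpolation=2)
cv2.imwrite('pics/crop8.png',np.hstack([f(I["side"]["img"][110:210,205:305,::-1]),f(I["top"]["img"][150:250,145:245,::-1])]))
```

```text
t 25.68 tcp [421.2 107.6 490.6] grip [421.5 107.8 335.9] yaw 7.14 j [ 0.626 -0.005 -0.271 -0.    -1.303  1.069] w 39.1 F [ 0.4  0.3 -1.5] gf 0.0
top 28 [ 67.  -9. 113.] [ 65. -15.  95.] [ 73.   5. 127.]
[([292.0, 232.0], 0.65), ([187.0, 176.0], 0.46)]
side 54 [ 63.  -2. 108.] [ 57. -19.  81.] [ 71.  12. 125.]
[([301.0, 231.0], 0.61), ([257.0, 149.0], 0.53)]
```

View pics/crop8.png

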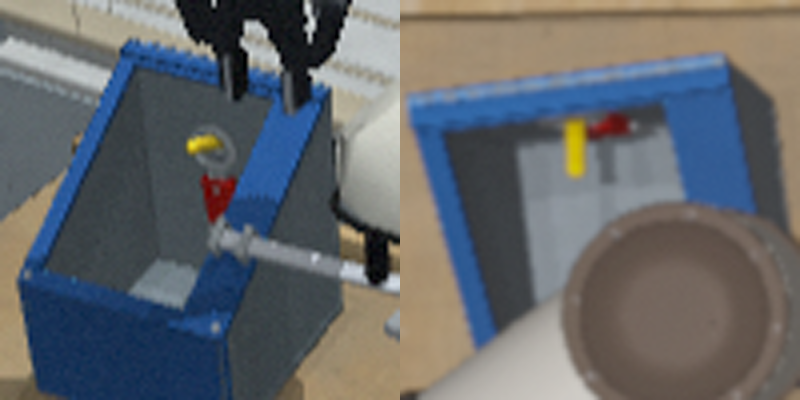

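The crop shows the gauge hanging by its eye on the yellow hook (210,150), with the red grip below at (217,195). Now I'll close the bolt.

>>> carry_out([
  [0.003,0.01,0],
  [0.005,0.02,0],
  [0.008,0.03,0],
  [0.01,0.041,0],
  [0.012,0.051,0],
  [0.014,0.061,0],
  [0.016,0.071,0],
  [0.019,0.081,0],
], roll=[10.5,21,31.5,42,52.5,63,73.5,84], claw=[0.06,0.06,0.06,0.06,0.06,0.06,0.06,0.06])

```text
clock: 26.88
position: [451.4, 31.6, 489.3]
ee_rot: [0.781, -0.624, -0.0, 0.0]
contact_force: [0.7, -0.3, 0.0]
gripper_width: 60.0
grasp_force: 0.0
```

>>> carry_out([
  [0,0,0],
  [0,0,0],
  [0,0,0],
], roll=[6.2,6.2,6.2], claw=[0.06,0.06,0.06])

```text
clock: 27.25
position: [451.1, 31.4, 489.4]
ee_rot: [0.749, -0.663, -0.0, 0.0]
contact_force: [0.2, -0.1, -0.2]
gripper_width: 60.4
grasp_force: 0.0
```

Run:
```python
from st import *
go([450,29.5,217],-83)
S=get_image("side");H=hsv(S);P=pts(S,roi(H[...,2]<60,(285,155,312,200)));k=(P[:,2]>175)&(P[:,2]<228)&(P[:,0]>400);print('knob side pts',k.sum(),P[k].mean(0).round(1),P[k].min(0).round(),P[k].max(0).round())
```

```text
t 27.25 tcp [451.1  31.4 489.4] grip [451.1  31.4 334.7] yaw -83.04 j [ 0.431  0.029 -0.239 -0.    -1.304 -0.309] w 60.4 F [ 0.2 -0.1 -0.2] gf 0.0
slide tool [  1.7   1.2 117.7] roll -0.0
knob side pts 55 [440.9  28.6 192.4] [433.  20. 175.] [449.  39. 212.]
```

>>> carry_out([
  [0.002,0.001,0.05],
  [0.002,0.001,0.09],
  [0.002,0.001,0.118],
  [0.002,0.001,0.118],
  [0.002,0.001,0.118],
  [0.002,0.001,0.118],
  [0.002,0.001,0.118],
  [0.002,0.001,0.118],
], roll=[0,0,0,0,0,0,0,0], claw=[0.06,0.06,0.06,0.06,0.0,0.0,0.0,0.0])

```text
clock: 28.3
position: [450.0, 28.6, 373.2]
ee_rot: [0.748, -0.664, 0.0, -0.0]
contact_force: [-2.1, 0.1, 4.9]
gripper_width: 16.1
grasp_force: 58.6
```

>>> carry_out([
  [-0.012,0,0],
  [-0.025,0,0],
  [-0.038,0,0],
  [-0.05,0,0],
  [-0.062,0,0],
  [-0.072,0,0],
  [-0.079,0,0],
  [-0.079,0,0],
], roll=[0,0,0,0,0,0,0,0], claw=[0,0,0,0,0,0,0,0])

```text
clock: 29.3
position: [440.8, 107.7, 373.2]
ee_rot: [0.748, -0.664, 0.0, -0.001]
contact_force: [-2.9, 1.4, 6.2]
gripper_width: 15.8
grasp_force: 58.7
```

>>> carry_out([
  [-0.003,0,0],
  [-0.006,0,0],
  [-0.007,0,0],
  [-0.007,0,0],
], roll=[0,0,0,0], claw=[0,0,0,0])

```text
clock: 29.8
position: [440.4, 112.0, 373.2]
ee_rot: [0.748, -0.664, 0.003, 0.002]
contact_force: [3.8, -13.8, 4.9]
gripper_width: 16.3
grasp_force: 58.6
```

The closed stop is reached. I'll release, rise and check.

>>> carry_out([
  [0.002,0,0],
  [0.002,0,0],
  [0.002,0,0],
  [0.002,0,0],
  [0.002,0,-0.03],
  [0.002,0,-0.07],
  [0.002,0,-0.12],
  [0.002,0,-0.15],
], roll=[0,0,0,0,0,0,0,0], claw=[0,0.06,0.06,0.06,0.06,0.06,0.06,0.06])

```text
clock: 30.8
position: [440.2, 112.2, 524.3]
ee_rot: [0.748, -0.664, 0.001, -0.002]
contact_force: [0.2, 0.6, 0.3]
gripper_width: 60.0
grasp_force: 0.0
```

>>> carry_out([
  [0.04,0,0],
  [0.08,0,0],
  [0.12,0,0],
  [0.12,0,0],
  [0.12,0,0],
  [0.12,0,0],
], roll=[0,0,0,0,0,0], claw=[0.06,0.06,0.06,0.06,0.06,0.06])

```text
clock: 31.55
position: [454.5, -6.3, 521.6]
ee_rot: [0.748, -0.663, -0.0, -0.0]
contact_force: [0.3, -0.9, -0.0]
gripper_width: 60.2
grasp_force: 0.0
```

Run:
```python
from st import *
c_,s_=np.cos(np.radians(7)),np.sin(np.radians(7))
def cab(P):
    q=P-[479,246.5,0];return np.c_[c_*q[:,0]+s_*q[:,1],-s_*q[:,0]+c_*q[:,1],q[:,2]]
st()
for n,a in(("top",(238,205,275,235)),("side",(264,145,292,185))):
    p=get_image(n);H=hsv(p);q=cab(pts(p,((H[...,0]<6)|(H[...,0]>174))&(H[...,1]>150)&(H[...,2]>60)))
    q=q[(abs(q[:,1])<100)&(q[:,0]>-110)&(q[:,0]<90)];print(n,'red',len(q),q.mean(0).round(),q.min(0).round(),q.max(0).round())
    q=cab(pts(p,roi(H[...,2]<75,a)));q=q[(q[:,2]>195)&(q[:,2]<230)&(abs(q[:,0]+54)<20)];print(n,'knob',len(q),q.mean(0).round(1) if len(q) else 0)
```

```text
t 31.55 tcp [454.5  -6.3 521.6] grip [454.5  -6.3 366.9] yaw -83.11 j [ 0.345  0.02  -0.17  -0.    -1.381 -0.225] w 60.2 F [ 0.3 -0.9 -0. ] gf 0.0
top red 27 [ 67.  -9. 114.] [ 64. -15.  97.] [ 73.   4. 129.]
top knob 0 0
side red 53 [ 63.  -1. 107.] [ 57. -17.  83.] [ 72.  14. 125.]
side knob 54 [ -60.9 -130.3  210.6]
```

The knob is at the closed position (cabinet y about -130 mm), the gauge hangs still, and the arm is clear of everything.

```bash
python3 -c "
from bench import *
print(job_done())"
```

```text
the job is handed in; nothing more can be done
None
```

I slid the bolt fully open, hung the red gauge by its eye on the yellow hook and slid the bolt back to its closed stop; I handed the job in at about 32 s, and no verdict came back.

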